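# Close the dosing pot and select the red nozzle

### The job

Get the paint dosing rig ready for use. First tighten the brass T-bar plug in the leaning filler neck clockwise until it goes snug, when the orange collar under it starts to turn along with it, and then about another eighth of a turn, without wrenching it much beyond that. Then turn the nozzle turret click by click until the red nozzle rests at the yellow pointer, and let go; do not knock over or shove the other things around.

Things in the scene. Friction and masses are not known exactly. Their poses are not given: they have to be found in the camera images.
- rig: Rig fixed to the bench: blue tray 250 (x) x 410 (y) x 15 mm, origin under its centre, z up, front (yellow pointer) to -x, turned up to 0.3 rad. Steel pot, axis at x 30, y 105 mm, 160 mm across, lid 161 mm high, gauge at x 85 up to 242 mm high; filler neck leaning 27 degrees from vertical out of its front; nozzle turret, axis at x -10, y -105 mm.
- plug_grip (a point): Centre of the plug's brass T-bar: 90 long, 14 thick, 34 mm deep (17 mm either side of this point along the plug's axis). z: plug axis, outward, 27 degrees from vertical, leaning to the rig's front; x: along the bar; y: across it. A 34 mm hub joins bar and collar; the collar's top is 37.5 mm below this point along the axis.
- plug: The plug, started in its thread; origin on its axis 64.5 mm below plug_grip, same axes. Tightens clockwise seen from outside (negative turn about z), with no axial travel. Turns freely (0.04 N m) for an unknown 0.7 to 1.7 rad, then the taper bites: 0.14 N m for the first 0.25 rad, 0.28 for the next 0.3, 0.5 beyond. Let go, it springs back up to 0.13 rad (collar too) and stays: regrasp at will.
- collar_mark (a point): Black mark on the rim of the orange collar (62 mm across, 8 mm thick) under the T-bar, 31 mm from the plug's axis, at the collar's top edge; z outward along the plug's axis, x from axis to mark. Stands still, at any angle, until the plug goes snug, then turns with the plug.
- turret (a joint): Turret angle about its upright axis, rad, counterclockwise from above positive; 0 (or a full turn) = red nozzle at the pointer. Six clicks pi/3 apart; turns either way, up to two turns from 0; let go, it falls into the nearest click. Takes up to about 0.2 N m. Starts at 1.05 to 5.24, now and then between two clicks.
- turret_grip (a point): Centre of the turret's black grip bar: 90 long, 14 thick, 34 mm high, 111 mm above the bench. z up; x along the bar, red nozzle towards -x. Drum 108 mm across, top 27 mm below this point; six nozzles (red, white, blue, grey, green, black, counterclockwise from above) stick out of its side to 74 mm from the axis, with matching dots on top.
- red_nozzle (a point): Tip of the red nozzle, 74 mm from the turret's axis.
- station (a point): Fixed point just in front of the yellow pointer's tip, on the front side of the turret: the red nozzle's tip belongs here.
- tin: Bystander: paint tin, 100 mm across, 120 high; origin at the centre of its underside.
- white_jar: Bystander: white jar, 72 mm across, 100 high; origin under its centre.
- amber_bottle: Bystander: amber bottle, 60 mm across, 150 high; origin under its centre.
- cup: Bystander: green mixing cup, 70 mm across, 85 high; origin under its centre.
- spatula: Bystander: spatula lying on the bench along its x.
- sample_jar: Bystander: sample jar, 48 mm across, 70 high, standing on the tray behind the turret; origin under its centre.
- wrench: Bystander: wrench 140 mm long lying along its x on the tray in front of the pot, below the plug.

How it is judged:
By the outcome, as a careful person would: the job done as asked, in the order asked, and still so for the second after the job is handed in, with the robot touching nothing.
It also fails if it takes over 72 s, if anything falls off the work surface, if the arm or the gripper's body presses on something with over 40 N, if the wrist force passes 120 N, or if a joint passes its speed limit or range.

### The arm

A 6-joint arm with a two-finger parallel gripper is mounted at the origin on the work surface. World frame = base frame: x ahead of the robot, y to its left, z up, the work surface at z = 0. Lengths are in m, angles in rad, forces in N, time in s.
With the tool pointing down it reaches from about 0.225 to 0.875 m from the base axis. Payload 3.4 kg.
Tool frame: the origin (TCP) lies on the centre line of the jaws, within the pads' length; the fingertips stand 17 mm ahead of it and the grasp point (between the pads) lies 2 mm behind it; z points along the fingers, y is the line along which they close (so a half turn about z gives the same grasp; the last joint's range is limited). The gripper opens to 85 mm and grips with 20 to 120 N. Pads are 22 mm wide; open, the fingers measure 114 mm over their backs; the gripper's body (76 mm by 85 mm) begins 54 mm behind the grasp point. The pads swing forward as they close: fully open they stand 13 mm farther back than shut.
Start: joints at [-1.379, 0.276, 1.505, -0, 1.361, -0.121], TCP at [0.177, -0.547, 0.248] pointing down, gripper open.
Joint ranges: [-2.89, 2.89], [-0.75, 2.08], [0.22, 2.7], [-1.18, 4.32], [0.11, 2.71], [-2.7, 2.7]. Speed limits (rad/s): [2.57, 2.57, 3.14, 3.14, 3.14, 3.14].

### API

Orientations are given as a unit quaternion [w, x, y, z].
In Python, from rig import manip gives the robot as it stands.
- The arm moves only by the tool move_arm, never from a script. Its argument "steps" is one flat list of numbers, 7 for each row, row after row: the turn, a rotation vector about the world's x, y, z normalised to -1 to 1, where 1 is 360 degrees, then the shift along the world's x, y, z normalised to -1 to 1, where 1 is 1 m, then the opening, from -1 (shut) to 1 (fully open). A call has exactly 10 rows; each row is the pose to reach, as a shift and turn from the pose commanded when the call began, turning the shorter way round; what a row does not reach only later rows make up. A row lasts 1/10 s, in which the tool goes at most 50 mm and 8.59 degrees, less where a joint would pass 70% of its speed; a pose out of reach is approached as far as the arm can. A call with a number of a shift or a turn outside -1 to 1 is refused whole. A call with a gripper value outside its range is refused whole. The fingers move at their own pace and stop on an object; "squeeze" is the grip in N (left out, the last holds). Time passes only in rows, so rows that repeat a pose let the fingers close, or fill a call up. It gives the time, the measured TCP pose, the force, the opening and the grip force at its end, in the units of the state.
- manip.get_state(): the state, without advancing time (a new reading comes with each control period).
- manip.get_image(name): name is "side" or "top"; returns a dict with "pixels" (480x640x3 uint8, blue, green, red), "fx", "fy", "cx", "cy" (pixels), "D" ([k1, k2, p1, p2, k3] as OpenCV has them; the pictures are not rectified), "R" (3x3) and "t" (3): a world point X has camera coordinates R X + t. Camera axes: x right, y down, z forward; pixel columns grow to the right and rows downward; lengths in m; the calibration is good to about 2 mm. A picture is of the moment at which its call begins. There is no depth.
- manip.sign_off(): hands the job in; it is judged then, once.
The state is a dict: "clock": time; "qpos": joint angles; "qd": joint speeds; "effort": joint torques, N m; "position": TCP position; "ee_rot": TCP orientation; "contact_force": force on the tool from outside, world axes, zero at the start; "moment": the same for the moment, N m; "width": finger opening in m; "gripper_force": force on a finger pad.
Only numpy, scipy, OpenCV 4.12 (cv2) and the standard library are available. Lean on these libraries where they do the work, as an engineer would, in place of code of your own. Each camera call takes 0.05 s, during which the arm holds its last target. There are 200 camera calls.

## Working session

There is one attempt and no reset: what is moved stays moved. The work goes in short steps, Python scripts to look and compute and a tool call to move; the robot and the scene stay as the last step left them, time stands still between calls to the robot, and variables do not carry over. Pictures are saved under pics/ and viewed, at most 10 in all, crops included, and the job is handed in when it is done.

Besides the shell and the picture viewer there is one more tool, called after "Call:" in YAML: its name, and indented under it one key for each argument. move_arm: Moves the arm, as the interface text tells. Scaled input: -1 to 1 covers 1 m each way for a shift and 360 degrees each way for a turn. Its arguments: {"type":"object","properties":{"steps":{"type":"array"},"squeeze":{"type":"number"}},"required":["steps"]}

```bash
ls; mkdir -p pics; python3 - <<'E'
from rig import manip
import cv2
for n in("side","top"):
    im=manip.get_image(n);cv2.imwrite(f"pics/{n}0.png",im["pixels"])
    print(n,{k:(v if k!="pixels" else 0) for k,v in im.items()})
print(manip.get_state())
E
```

```text
pics
side {'pixels': 0, 'fx': 591.7274165344672, 'fy': 591.7274165344672, 'cx': 316.336750217822, 'cy': 240.72512123087594, 'D': array([-0.15341281,  0.        ,  0.        ,  0.        ,  0.        ]), 'R': array([[-0.99528461, -0.09689504, -0.00446166],
       [-0.07290325,  0.77760288, -0.62451491],
       [ 0.0639818 , -0.62124481, -0.78100014]]), 't': array([0.54311224, 0.10332117, 1.5533235 ])}
top {'pixels': 0, 'fx': 550.9558000789458, 'fy': 550.9558000789458, 'cx': 319.48825634354256, 'cy': 239.67647543371476, 'D': array([-0.00456922,  0.        ,  0.        ,  0.        ,  0.        ]), 'R': array([[ 0.02642395, -0.99940746, -0.02205697],
       [-0.99722301, -0.0248165 , -0.07021688],
       [ 0.0696279 ,  0.02385112, -0.99728786]]), 't': array([0.00561084, 0.53282582, 1.33986323])}
{'clock': 0.1, 'qpos': array([-1.37899798e+00,  2.76524818e-01,  1.50599499e+00, -2.42564735e-05,
        1.36067131e+00, -1.20993870e-01]), 'qd': array([ 2.23312985e-04, -2.25578522e-03, -2.61169256e-03, -4.06383615e-05,
        1.19914678e-03,  3.36982459e-04]), 'effort': array([ 1.38169049e-03, -4.17700016e+01, -2.46406209e+01, -1.48295840e-04,
        5.91379416e-03,  1.24994862e-06]), 'position': array([ 0.17684503, -0.54667912,  0.24753473]), 'ee_rot': array([-7.98313681e-04,  9.87794326e-01,  1.55761776e-01, -4.01407866e-05]), 'contact_force': array([0.10171328, 0.22256161, 0.16097434]), 'moment': array([ 0.02675675, -0.01300453,  0.0015334 ]), 'gripper_force': 0.0, 'width': 0.0854507501553672}
```

View pics/top0.png

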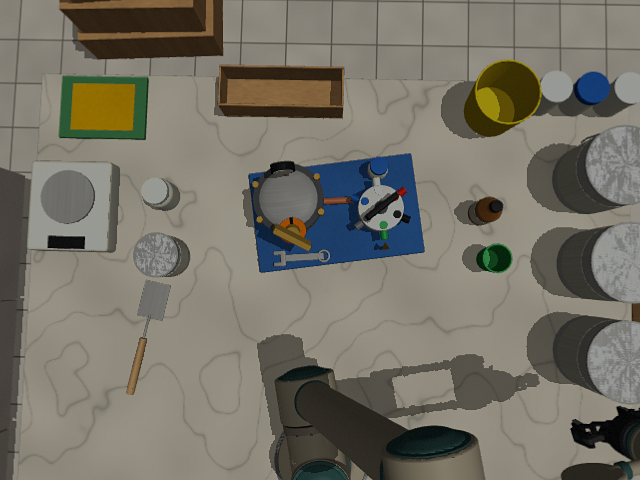

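View pics/side0.png

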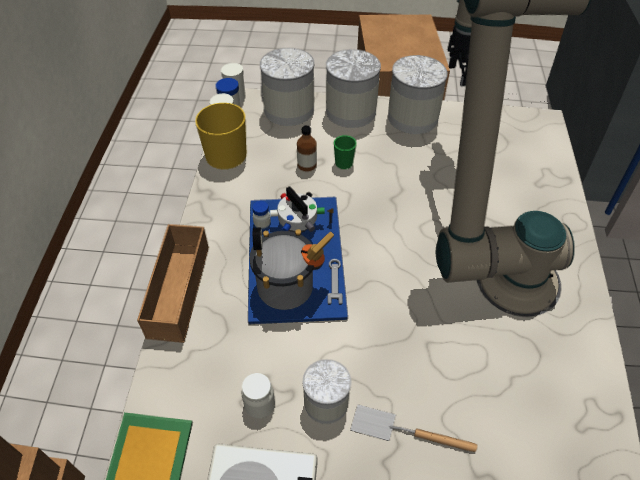

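The top view shows the tray with corners at about (249,173), (411,154), (424,252) and (260,272). The plug is near (292,235) and the turret near (380,207), with the red nozzle towards (402,191). I'll enlarge both views.

```bash
python3 - <<'E'
import cv2,numpy as np
a=cv2.imread("pics/top0.png")[145:280,240:430];b=cv2.imread("pics/side0.png")[180:330,240:360]
cv2.imwrite("pics/topc.png",cv2.resize(a,None,fx=4.2,fy=4.2,interpolation=cv2.INTER_CUBIC))
cv2.imwrite("pics/sidec.png",cv2.resize(b,None,fx=4,fy=4,interpolation=cv2.INTER_CUBIC))
E
```

```text
(no output)
```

View pics/topc.png

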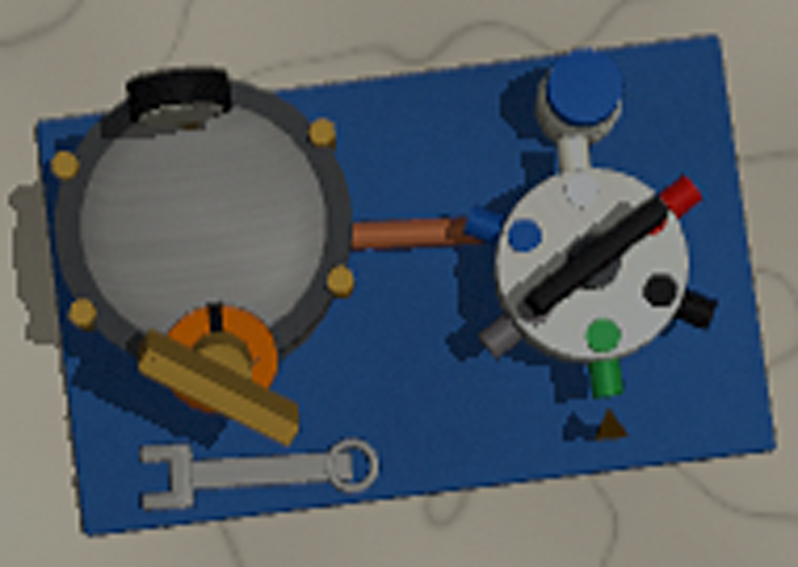

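View pics/sidec.png

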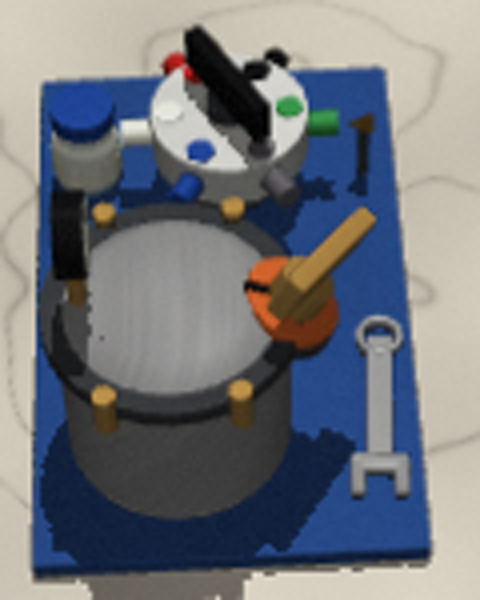

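```bash
cat > h.py <<'E'
import cv2,numpy as np
from scipy.spatial.transform import Rotation as R
from scipy.optimize import least_squares
from rig import manip
def proj(im,P):
    K=np.array([[im["fx"],0,im["cx"]],[0,im["fy"],im["cy"]],[0,0,1.]])
    return cv2.projectPoints(np.atleast_2d(P).astype(float),cv2.Rodrigues(im["R"])[0],im["t"],K,im["D"])[0][:,0]
def frames(p):
    x,y,yaw,gx,gz,bar,ta,hz,mk,gy=p
    Rr=R.from_euler("z",yaw); o=np.array([x,y,0])
    Ra=Rr*R.from_euler("y",-27,degrees=True)   # z leans to rig -x
    g=o+Rr.apply([gx,gy,gz])
    return Rr,o,Ra,g
def barbox(Rb,g): 
    s=np.array([[a,b,c] for c in(17,-17) for a,b in((-45,-7),(45,-7),(45,7),(-45,7))])/1e3
    return Rb.apply(s)+g
E
cat > fit.py <<'E'
from h import *
ims={n:manip.get_image(n) for n in("top","side")}
T=lambda u,v:("top",u/4.2+240,v/4.2+145)
S=lambda u,v:("side",u/4+240,v/4+180)
def model(p):
    Rr,o,Ra,g=frames(p); bar,ta,hz,mk=p[5:9]
    Rb=Ra*R.from_euler("z",bar); box=barbox(Rb,g)
    c=lambda a,b:o+Rr.apply([a*.125,b*.205,.015])
    col=g+Ra.apply([0,0,-.0415])
    mark=g+Ra.apply([.031*np.cos(mk),.031*np.sin(mk),-.0375])
    tip=lambda k:o+Rr.apply([-.010-.074*np.cos(ta+k*np.pi/3),-.105-.074*np.sin(ta+k*np.pi/3),hz])
    # bar x toward image right-lower end: face corners
    return [(c(1,1),T(37,122)),(c(1,-1),T(718,36)),(c(-1,-1),T(776,450)),(c(-1,1),T(85,534)),
     (c(1,-1),S(42,83)),(c(-1,-1),S(384,68)),(c(-1,1),S(429,546)),(c(1,1),S(36,569)),
     (col,T(220,358)),(col,S(292,303)),(mark,T(214,305)),(mark,S(247,287)),
     (box[0:4].mean(0),T(219,394)),((box[1]+box[2])/2,T(295,426)),((box[0]+box[3])/2,T(145,358)),
     ((box[1]+box[2])/2,S(367,211)),
     (tip(0),T(685,195)),(tip(4),T(607,396)),(tip(5),T(708,314)),(tip(3),T(488,348)),(tip(4),S(337,122))]
def res(p):
    return np.concatenate([(proj(ims[n],P)[0]-(u,v)) for P,(n,u,v) in model(p)]+[[(p[9]-.105)*200]])
p0=[.55,.05,.1,-.06,.2,-2,2.1,.06,0.5,.105]
p=min((least_squares(res,[*p0[:5],b,*p0[6:]],loss="soft_l1") for b in(-2.5,-1.5,-.5)),key=lambda s:s.cost).x
if __name__=="__main__":
    print(np.round(p,4)); print(np.round(res(p)[:-1].reshape(-1,2),1).tolist())
    np.save("p.npy",p)
    Rr,o,Ra,g=frames(p);Rb=Ra*R.from_euler("z",p[5])
    print("g",g,"axis",Ra.apply([0,0,1]),"barx",Rb.apply([1,0,0]))
    outs=[]
    for n,(u0,v0,w,h,f) in {"top":(240,145,190,135,2.1*2),"side":(240,180,120,150,3.8)}.items():
        a=cv2.resize(ims[n]["pixels"][v0:v0+h,u0:u0+w],None,fx=f,fy=f,interpolation=cv2.INTER_CUBIC)
        D=lambda P,c:cv2.polylines(a,[np.int32((proj(ims[n],P)-(u0,v0)+.5)*f)],True,c,1)
        b=barbox(Rb,g);D(b[:4],(255,255,0));D(b[4:],(255,0,255))
        th=np.linspace(0,6.28,40);D(g+Ra.apply(np.c_[.031*np.cos(th),.031*np.sin(th),0*th-.0375]),(0,255,0))
        tc=o+Rr.apply([-.01,-.105,.111]);D(barbox(Rr*R.from_euler("z",p[6]),tc)[:4],(255,255,0))
        D(tc+np.c_[.054*np.cos(th),.054*np.sin(th),0*th-.027],(0,255,0))
        pc=o+Rr.apply([.03,.105,.161]);D(pc+np.c_[.08*np.cos(th),.08*np.sin(th),0*th],(0,255,0))
        outs.append(a)
    h=600;cv2.imwrite("pics/ov.png",outs[0]);cv2.imwrite("pics/ov2.png",outs[1])
E
python3 fit.py
```

```text
[ 0.6017 -0.0188  0.151  -0.0589  0.1762 -2.1685  2.1195  0.0626 -0.0272
  0.1038]
[[-0.8, -0.6], [-0.1, -1.1], [-0.0, -0.2], [-0.7, 0.6], [0.5, -0.9], [0.8, -0.9], [2.0, 0.5], [-0.3, -0.5], [0.1, -1.1], [-0.4, 0.3], [-0.0, -0.7], [0.0, 0.0], [0.1, 0.3], [0.7, 1.2], [-1.1, 0.2], [0.3, -0.1], [0.8, -2.1], [0.2, -0.2], [0.3, -0.0], [-0.5, -0.0], [0.8, 0.6]]
g [0.52785403 0.07495028 0.17616651] axis [-0.44882457 -0.06829262  0.89100652] barx [-0.37134487 -0.89265623 -0.25547572]
```

View pics/ov.png

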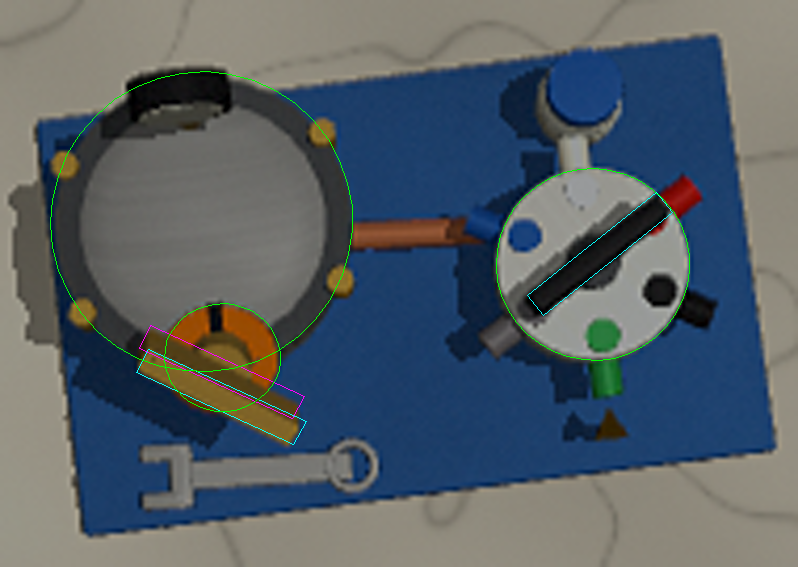

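View pics/ov2.png

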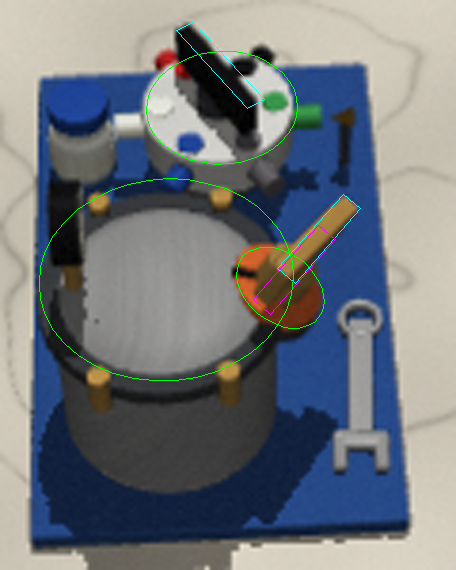

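The fit agrees with both views to about 1 px. The turret reads 2.12 rad, which is click 2, so it needs −2π/3. The T-bar is at (0.528, 0.075, 0.176). I'll swing over there in stages, turning the wrist the long way so the last joint has range left for tightening.

```bash
cat >> h.py <<'E'
def Rt(q): return R.from_quat(np.asarray(q)[[1,2,3,0]])
def delta(target_pos,target_R):
    s=manip.get_state(); d=(target_R*Rt(s["ee_rot"]).inv()).as_rotvec()
    print("q",np.round(s["qpos"],3),"t",s["clock"],"w",round(s["width"],4))
    print("turn",np.round(d/2/np.pi,4),"(rad",round(np.linalg.norm(d),3),") shift",np.round(target_pos-s["position"],4))
def plug_pose(h,turn=0.,p=None):
    p=np.load("p.npy") if p is None else p
    _,_,Ra,g=frames(p)
    # tool z=-axis, tool y at Ra angle bar+pi/2+pi
    Rb=Ra*R.from_euler("z",p[5]+np.pi+turn)
    return g+Ra.apply([0,0,h]), Rb*R.from_euler("x",np.pi)
E
cat > d.py <<'E'
import sys
from h import *
delta(*plug_pose(float(sys.argv[1]),float(sys.argv[2]) if len(sys.argv)>2 else 0))
E
python3 d.py .11; python3 -c "
from h import *
r=plug_pose(0)[1];print(r.as_matrix())"
```

```text
q [-1.379  0.276  1.506  0.     1.361 -0.121] t 0.2 w 0.0853
turn [-0.0196 -0.0747  0.1266] (rad 0.932 ) shift [0.3016 0.6143 0.0264]
[[ 0.37134487  0.81280963  0.44882457]
 [ 0.89265623 -0.44553448  0.06829262]
 [ 0.25547572  0.37528593 -0.89100652]]
```

Call:
move_arm:
  steps: [0,0,0.024,0.03,0.04,0.01,1,0,0,0.048,0.05,0.08,0.02,1,0,0,0.072,0.08,0.12,0.03,1,0,0,0.096,0.11,0.16,0.04,1,0,0,0.12,0.13,0.2,0.05,1,0,0,0.144,0.15,0.24,0.06,1,0,0,0.168,0.17,0.28,0.06,1,0,0,0.192,0.19,0.32,0.06,1,0,0,0.21,0.21,0.36,0.06,1,0,0,0.22,0.22,0.4,0.06,1]

```text
clock: 1.2
position: [0.398, -0.1454, 0.3083]
ee_rot: [0.0, 0.66, 0.751, 0.0]
contact_force: [0.4, 1.0, -0.8]
width: 0.0854
gripper_force: 0.0
```

```bash
python3 d.py .11
```

```text
q [-5.150e-01  1.100e-02  1.681e+00  1.000e-03  1.449e+00 -6.440e-01] t 1.2 w 0.0854
turn [ 0.0323 -0.0687 -0.0898] (rad 0.739 ) shift [ 0.0805  0.2128 -0.0341]
```

```bash
sed -i 's/p\[5\]+np.pi+turn/p[5]+turn/' h.py; python3 d.py .11
```

```text
q [-5.150e-01  1.100e-02  1.681e+00  1.000e-03  1.449e+00 -6.440e-01] t 1.2 w 0.0854
turn [-0.0906 -0.0423  0.3987] (rad 2.583 ) shift [ 0.0805  0.2128 -0.0341]
```

Call:
move_arm:
  steps: [-0.0906,-0.0423,0.3987,0.02,0.04,0,1,-0.0906,-0.0423,0.3987,0.03,0.07,0,1,-0.0906,-0.0423,0.3987,0.04,0.1,0,1,-0.0906,-0.0423,0.3987,0.05,0.13,0,1,-0.0906,-0.0423,0.3987,0.06,0.16,0,1,-0.0906,-0.0423,0.3987,0.07,0.19,0,1,-0.0906,-0.0423,0.3987,0.08,0.213,-0.01,1,-0.0906,-0.0423,0.3987,0.0805,0.213,-0.02,1,-0.0906,-0.0423,0.3987,0.0805,0.213,-0.034,1,-0.0906,-0.0423,0.3987,0.0805,0.213,-0.034,1]

```text
clock: 2.2
position: [0.4758, 0.0664, 0.2719]
ee_rot: [0.15, -0.015, 0.986, -0.066]
contact_force: [0.1, -0.6, -0.2]
width: 0.0855
gripper_force: 0.0
```

```bash
python3 d.py .11
```

```text
q [ 0.109 -0.016  1.844 -0.186  1.03  -1.42 ] t 2.2 w 0.0855
turn [-0.0374 -0.0182  0.1668] (rad 1.08 ) shift [0.0027 0.001  0.0023]
```

Call:
move_arm:
  steps: [-0.0374,-0.0182,0.1668,0.0027,0.001,0.0023,1,-0.0374,-0.0182,0.1668,0.0027,0.001,0.0023,1,-0.0374,-0.0182,0.1668,0.0027,0.001,0.0023,1,-0.0374,-0.0182,0.1668,0.0027,0.001,0.0023,1,-0.0374,-0.0182,0.1668,0.0027,0.001,0.0023,1,-0.0374,-0.0182,0.1668,0.0027,0.001,0.0023,1,-0.0374,-0.0182,0.1668,0.0027,0.001,0.0023,1,-0.0374,-0.0182,0.1668,0.0027,0.001,0.0023,1,-0.0374,-0.0182,0.1668,0.0027,0.001,0.0023,1,-0.0374,-0.0182,0.1668,0.0027,0.001,0.0023,1]

```text
clock: 3.2
position: [0.4801, 0.0841, 0.2776]
ee_rot: [0.209, -0.509, 0.829, -0.102]
contact_force: [0.5, 0.1, -0.6]
width: 0.0856
gripper_force: 0.0
```

```bash
python3 d.py .11;python3 d.py .002
```

```text
q [-2.000e-03 -1.020e-01  1.956e+00  6.100e-02  8.210e-01 -2.704e+00] t 3.2 w 0.0856
turn [ 0.0022 -0.      0.0042] (rad 0.03 ) shift [-0.0016 -0.0166 -0.0034]
q [-2.000e-03 -1.020e-01  1.956e+00  6.100e-02  8.210e-01 -2.704e+00] t 3.2 w 0.0856
turn [ 0.0022 -0.      0.0042] (rad 0.03 ) shift [ 0.0469 -0.0093 -0.0996]
```

The last joint reached the end of its range. I'll grip the bar 0.25 rad further clockwise, so the closing jaws turn the plug freely in the right direction.

```bash
python3 d.py .11 -.25
```

```text
q [-2.000e-03 -1.020e-01  1.956e+00  6.100e-02  8.210e-01 -2.704e+00] t 3.2 w 0.0856
turn [ 0.0201  0.0022 -0.0312] (rad 0.234 ) shift [-0.0016 -0.0166 -0.0034]
```

Call:
move_arm:
  steps: [0.0201,0.0022,-0.0312,-0.0016,-0.0166,-0.0034,1,0.0201,0.0022,-0.0312,-0.0016,-0.0166,-0.0034,1,0.0201,0.0022,-0.0312,-0.0016,-0.0166,-0.0034,1,0.0201,0.0022,-0.0312,-0.0016,-0.0166,-0.0034,1,0.0201,0.0022,-0.0312,-0.0016,-0.0166,-0.0034,1,0.0201,0.0022,-0.0312,-0.0016,-0.0166,-0.0034,1,0.0201,0.0022,-0.0312,-0.0016,-0.0166,-0.0034,1,0.0201,0.0022,-0.0312,-0.0016,-0.0166,-0.0034,1,0.0201,0.0022,-0.0312,-0.0016,-0.0166,-0.0034,1,0.0201,0.0022,-0.0312,-0.0016,-0.0166,-0.0034,1]

```text
clock: 4.2
position: [0.4785, 0.0672, 0.2742]
ee_rot: [0.224, -0.411, 0.881, -0.066]
contact_force: [-0.6, 0.1, 0.2]
width: 0.0855
gripper_force: 0.0
```

```bash
python3 d.py .11 -.25;python3 d.py .003 -.25
```

```text
q [-0.081 -0.108  1.971  0.143  0.823 -2.597] t 4.2 w 0.0855
turn [-0.0001  0.      0.0002] (rad 0.001 ) shift [-0.      0.0002 -0.    ]
q [-0.081 -0.108  1.971  0.143  0.823 -2.597] t 4.2 w 0.0855
turn [-0.0001  0.      0.0002] (rad 0.001 ) shift [ 0.048   0.0075 -0.0953]
```

Call:
move_arm:
  steps: [0,0,0,0.008,0.001,-0.016,1,0,0,0,0.015,0.0025,-0.03,1,0,0,0,0.022,0.0035,-0.044,1,0,0,0,0.028,0.0045,-0.056,1,0,0,0,0.034,0.0055,-0.068,1,0,0,0,0.039,0.006,-0.078,1,0,0,0,0.043,0.0068,-0.086,1,0,0,0,0.046,0.0072,-0.0915,1,0,0,0,0.048,0.0075,-0.0953,1,0,0,0,0.048,0.0075,-0.0953,1]

```text
clock: 5.2
position: [0.5265, 0.0747, 0.1785]
ee_rot: [0.224, -0.411, 0.881, -0.066]
contact_force: [0.2, 0.5, 0.2]
width: 0.0853
gripper_force: 0.0
```

```bash
python3 d.py .003 -.25; python3 - <<'E'
from h import *
o=[]
for n,(u0,v0,w,h,f) in {"top":(240,170,110,100,4),"side":(260,200,90,100,4)}.items():
    a=manip.get_image(n)["pixels"][v0:v0+h,u0:u0+w]
    o.append(cv2.resize(a,None,fx=f,fy=f,interpolation=cv2.INTER_CUBIC))
cv2.imwrite("pics/g1.png",np.hstack(o)[:, :800])
E
```

```text
q [-0.05   0.071  2.066  0.175  0.549 -2.621] t 5.2 w 0.0853
turn [-0.0001 -0.0001  0.0002] (rad 0.002 ) shift [0.     0.     0.0004]
```

View pics/g1.png

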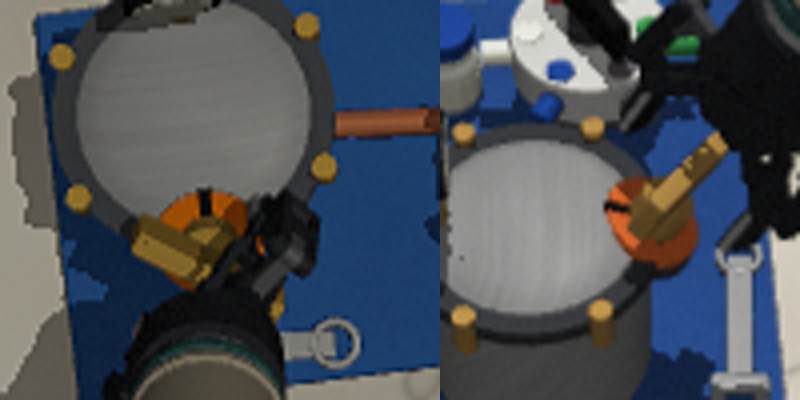

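The mark stays visible in both views: top at about (291,220), side at about (304,252). The jaws straddle the bar, so I'll close.

Call:
move_arm:
  steps: [0,0,0,0,0,0,-1,0,0,0,0,0,0,-1,0,0,0,0,0,0,-1,0,0,0,0,0,0,-1,0,0,0,0,0,0,-1,0,0,0,0,0,0,-1,0,0,0,0,0,0,-1,0,0,0,0,0,0,-1,0,0,0,0,0,0,-1,0,0,0,0,0,0,-1]
  squeeze: 60

```text
clock: 6.3
position: [0.5264, 0.0751, 0.1795]
ee_rot: [0.225, -0.411, 0.881, -0.066]
contact_force: [-3.5, 0.7, 5.8]
width: 0.0132
gripper_force: 63.8
```

```bash
cat > m.py <<'E'
from h import *
s=manip.get_state();p=np.load("p.npy");_,_,Ra,g=frames(p)
ax=Ra.apply([0,0,1])
A=(Ra.inv()*Rt(s["ee_rot"])).as_matrix()
print("toolx ang-bar0",round(np.angle(np.exp(1j*(np.arctan2(A[1,0],A[0,0])-p[5]))),3),"Maxis",round(ax@s["moment"],3),"F",np.round(s["contact_force"],1),"w",round(s["width"],4),"q6",round(s["qpos"][5],3),"t",s["clock"])
print("off",np.round(Ra.inv().apply(s["position"]-g),4))
def darkest():
    for n in("top","side"):
        im=manip.get_image(n)
        th=np.radians(np.arange(-180,180,3)); v=[]
        # mean orangeness over rim ring r 22..30
        for r in(.024,.027,.0295):
            P=g+Ra.apply(np.c_[r*np.cos(th),r*np.sin(th),0*th-.0375])
            uv=proj(im,P).astype(np.float32)
            c=cv2.remap(im["pixels"],uv[:,0].reshape(-1,1),uv[:,1].reshape(-1,1),cv2.INTER_LINEAR)[:,0].astype(int)
            v.append(c[:,2])
        v=np.mean(v,0); print(n,"deg:red",[(int(round(np.degrees(a))),int(x)) for a,x in zip(th,v) if -75<=np.degrees(a)<=45])
darkest()
E
python3 m.py
```

```text
toolx ang-bar0 -0.252 Maxis 0.071 F [-3.5  0.7  5.8] w 0.0132 q6 -2.621 t 6.3
off [0.0002 0.0004 0.0036]
top deg:red [(-75, 108), (-72, 132), (-69, 136), (-66, 132), (-63, 134), (-60, 140), (-57, 142), (-54, 137), (-51, 137), (-48, 139), (-45, 140), (-42, 140), (-39, 140), (-36, 141), (-33, 142), (-30, 140), (-27, 138), (-24, 141), (-21, 145), (-18, 147), (-15, 147), (-12, 149), (-9, 115), (-6, 40), (-3, 19), (0, 11), (3, 9), (6, 43), (9, 105), (12, 143), (15, 148), (18, 149), (21, 153), (24, 151), (27, 150), (30, 152), (33, 152), (36, 153), (39, 153), (42, 151), (45, 140)]
side deg:red [(-75, 183), (-72, 181), (-69, 179), (-66, 178), (-63, 180), (-60, 186), (-57, 191), (-54, 197), (-51, 202), (-48, 208), (-45, 209), (-42, 210), (-39, 211), (-36, 212), (-33, 211), (-30, 210), (-27, 205), (-24, 196), (-21, 169), (-18, 129), (-15, 88), (-12, 56), (-9, 40), (-6, 56), (-3, 96), (0, 132), (3, 155), (6, 160), (9, 158), (12, 167), (15, 179), (18, 186), (21, 189), (24, 189), (27, 189), (30, 184), (33, 187), (36, 191), (39, 195), (42, 196), (45, 185)]
```

The grasp is good and the mark can be measured to about 1°. Next I'll turn −0.45 rad, which is still inside the free range.

```bash
python3 - <<'E'
s=open("m.py").read()
i=s.index("        v=np.mean(v,0)")
s=s[:i]+"""        v=np.mean(v,0);d=np.degrees(th);m=(d>-100)&(d<25)
        k=m&(v<90); print(n,"mark deg",np.round(d[k].mean(),1) if k.any() else None,d[k].min() if k.any() else '',d[k].max() if k.any() else '')
darkest()
"""
open("m.py","w").write(s)
E
python3 m.py | tail -2
```

```text
top mark deg -54.5 -99.0 6.000000000000001
side mark deg -10.5 -14.999999999999998 -6.000000000000001
```

Call:
move_arm:
  steps: [0.0032,0.0005,-0.0064,0,0,0,-1,0.0064,0.001,-0.0128,0,0,0,-1,0.0096,0.0015,-0.0191,0,0,0,-1,0.0128,0.002,-0.0255,0,0,0,-1,0.016,0.0025,-0.0319,0,0,0,-1,0.0193,0.0029,-0.0383,0,0,0,-1,0.0225,0.0034,-0.0447,0,0,0,-1,0.0257,0.0039,-0.051,0,0,0,-1,0.0289,0.0044,-0.0574,0,0,0,-1,0.0321,0.0049,-0.0638,0,0,0,-1]

```text
clock: 7.5
position: [0.5262, 0.0752, 0.1794]
ee_rot: [0.233, -0.203, 0.951, -0.014]
contact_force: [-2.7, 2.0, 5.8]
width: 0.0128
gripper_force: 63.7
```

```bash
python3 m.py
```

```text
toolx ang-bar0 -0.703 Maxis 0.025 F [-2.7  2.   5.8] w 0.0128 q6 -2.169 t 7.5
off [0.     0.0005 0.0036]
top mark deg 7.9 -6.000000000000001 24.000000000000004
side mark deg -52.5 -99.0 -6.000000000000001
```

```bash
python3 - <<'E'
s=open("m.py").read()
i=s.index("m=(d>-100)")
s=s[:i]+"""k=np.r_[0,(v<90)&(abs(d)<120),0].astype(int);e=np.diff(k)
        print(n,"dark runs",[(int(round(d[a])),int(round(d[b-1]))) for a,b in zip(np.where(e==1)[0],np.where(e==-1)[0])])
darkest()
"""
open("m.py","w").write(s)
E
python3 m.py | tail -2
```

```text
top dark runs [(-120, -108), (-6, 6), (18, 27), (66, 69), (114, 120)]
side dark runs [(-120, -6)]
```

Call:
move_arm:
  steps: [0.0014,0.0002,-0.0028,0,0,0,-1,0.0029,0.0004,-0.0057,0,0,0,-1,0.0043,0.0007,-0.0085,0,0,0,-1,0.0057,0.0009,-0.0113,0,0,0,-1,0.0071,0.0011,-0.0142,0,0,0,-1,0.0086,0.0013,-0.017,0,0,0,-1,0.01,0.0015,-0.0199,0,0,0,-1,0.0114,0.0017,-0.0227,0,0,0,-1,0.0129,0.002,-0.0255,0,0,0,-1,0.0143,0.0022,-0.0284,0,0,0,-1]

```text
clock: 8.7
position: [0.5262, 0.0753, 0.1794]
ee_rot: [0.233, -0.107, 0.966, 0.01]
contact_force: [-3.7, 2.6, 6.2]
width: 0.0129
gripper_force: 63.6
```

```bash
python3 m.py
```

```text
toolx ang-bar0 -0.903 Maxis 0.068 F [-3.7  2.6  6.2] w 0.0129 q6 -1.969 t 8.7
off [0.     0.0006 0.0036]
top dark runs [(-6, 18), (108, 120)]
side dark runs [(-120, -39), (-15, -3)]
```

Call:
move_arm:
  steps: [0.0014,0.0002,-0.0028,0,0,0,-1,0.0029,0.0004,-0.0057,0,0,0,-1,0.0043,0.0007,-0.0085,0,0,0,-1,0.0057,0.0009,-0.0113,0,0,0,-1,0.0071,0.0011,-0.0142,0,0,0,-1,0.0086,0.0013,-0.017,0,0,0,-1,0.01,0.0015,-0.0199,0,0,0,-1,0.0114,0.0017,-0.0227,0,0,0,-1,0.0129,0.002,-0.0255,0,0,0,-1,0.0143,0.0022,-0.0284,0,0,0,-1]

```text
clock: 9.8
position: [0.5262, 0.0754, 0.1794]
ee_rot: [0.231, -0.01, 0.972, 0.033]
contact_force: [-4.1, 2.9, 6.9]
width: 0.0133
gripper_force: 63.6
```

```bash
python3 m.py
```

```text
toolx ang-bar0 -1.103 Maxis 0.155 F [-4.1  2.9  6.9] w 0.0133 q6 -1.769 t 9.8
off [0.     0.0007 0.0036]
top dark runs [(-15, 0), (6, 18), (102, 120)]
side dark runs [(-120, -60), (-18, -3)]
```

Call:
move_arm:
  steps: [0.0014,0.0002,-0.0028,0,0,0,-1,0.0029,0.0004,-0.0057,0,0,0,-1,0.0043,0.0007,-0.0085,0,0,0,-1,0.0057,0.0009,-0.0113,0,0,0,-1,0.0071,0.0011,-0.0142,0,0,0,-1,0.0086,0.0013,-0.017,0,0,0,-1,0.01,0.0015,-0.0199,0,0,0,-1,0.0114,0.0017,-0.0227,0,0,0,-1,0.0129,0.002,-0.0255,0,0,0,-1,0.0143,0.0022,-0.0284,0,0,0,-1]

```text
clock: 10.9
position: [0.5262, 0.0754, 0.1794]
ee_rot: [0.226, 0.087, 0.969, 0.056]
contact_force: [-3.3, 3.2, 5.7]
width: 0.0132
gripper_force: 63.3
```

```bash
python3 m.py
```

```text
toolx ang-bar0 -1.303 Maxis 0.102 F [-3.3  3.2  5.7] w 0.0132 q6 -1.569 t 10.9
off [0.     0.0007 0.0036]
top dark runs [(-30, -18), (-12, 3), (105, 120)]
side dark runs [(-120, -69), (-27, -12)]
```

Call:
move_arm:
  steps: [0.0014,0.0002,-0.0028,0,0,0,-1,0.0029,0.0004,-0.0057,0,0,0,-1,0.0043,0.0007,-0.0085,0,0,0,-1,0.0057,0.0009,-0.0113,0,0,0,-1,0.0071,0.0011,-0.0142,0,0,0,-1,0.0086,0.0013,-0.017,0,0,0,-1,0.01,0.0015,-0.0199,0,0,0,-1,0.0114,0.0017,-0.0227,0,0,0,-1,0.0129,0.002,-0.0255,0,0,0,-1,0.0143,0.0022,-0.0284,0,0,0,-1]

```text
clock: 12.0
position: [0.5262, 0.0755, 0.1794]
ee_rot: [0.22, 0.183, 0.955, 0.078]
contact_force: [-3.2, 3.0, 5.5]
width: 0.013
gripper_force: 63.1
```

```bash
python3 m.py
```

```text
toolx ang-bar0 -1.503 Maxis 0.268 F [-3.2  3.   5.5] w 0.013 q6 -1.369 t 12.0
off [0.0001 0.0008 0.0036]
top dark runs [(-30, -18), (93, 120)]
side dark runs [(-120, -78), (-39, -24)]
```

The collar has followed for about 0.39 rad, which puts the snug point near −1.10. Turning to about −1.95 gives one eighth of a turn plus a little for springback.

Call:
move_arm:
  steps: [0.0032,0.0005,-0.0064,0,0,0,-1,0.0064,0.001,-0.0128,0,0,0,-1,0.0096,0.0015,-0.0191,0,0,0,-1,0.0128,0.002,-0.0255,0,0,0,-1,0.016,0.0025,-0.0319,0,0,0,-1,0.0193,0.0029,-0.0383,0,0,0,-1,0.0225,0.0034,-0.0447,0,0,0,-1,0.0257,0.0039,-0.051,0,0,0,-1,0.0289,0.0044,-0.0574,0,0,0,-1,0.0321,0.0049,-0.0638,0,0,0,-1]

```text
clock: 13.1
position: [0.5262, 0.0756, 0.1794]
ee_rot: [0.197, 0.391, 0.89, 0.125]
contact_force: [-3.5, 4.3, 4.9]
width: 0.0132
gripper_force: 63.0
```

```bash
python3 m.py
```

```text
toolx ang-bar0 -1.953 Maxis 0.47 F [-3.5  4.3  4.9] w 0.0132 q6 -0.919 t 13.1
off [0.0001 0.0009 0.0036]
top dark runs [(-72, -48), (66, 120)]
side dark runs [(-120, -84), (-69, -51)]
```

Call:
move_arm:
  steps: [0,0,0,0,0,0,-1,0,0,0,0,0,0,1,0,0,0,0,0,0,1,0,0,0,0,0,0,1,0,0,0,0,0,0,1,0,0,0,0,0,0,1,0,0,0,0,0,0,1,0,0,0,0,0,0,1,0,0,0,0,0,0,1,0,0,0,0,0,0,1]

```text
clock: 14.2
position: [0.5265, 0.0747, 0.1789]
ee_rot: [0.197, 0.391, 0.89, 0.125]
contact_force: [0.5, 0.3, 0.0]
width: 0.0851
gripper_force: 0.0
```

```bash
python3 m.py
```

```text
toolx ang-bar0 -1.952 Maxis -0.011 F [0.5 0.3 0. ] w 0.0851 q6 -0.919 t 14.2
off [-0.     -0.0001  0.003 ]
top dark runs [(-63, -39), (51, 120)]
side dark runs [(-120, -21)]
```

Call:
move_arm:
  steps: [0,0,0,-0.004,-0.0006,0.008,1,0,0,0,-0.01,-0.0015,0.02,1,0,0,0,-0.018,-0.0027,0.036,1,0,0,0,-0.027,-0.004,0.054,1,0,0,0,-0.036,-0.0055,0.072,1,0,0,0,-0.045,-0.007,0.089,1,0,0,0,-0.055,-0.0083,0.109,1,0,0,0,-0.066,-0.03,0.13,1,0,0,0,-0.066,-0.06,0.13,1,0,0,0,-0.066,-0.09,0.13,1]

```text
clock: 15.3
position: [0.4601, -0.0157, 0.3109]
ee_rot: [0.199, 0.39, 0.89, 0.125]
contact_force: [0.4, -0.4, -0.2]
width: 0.0857
gripper_force: 0.0
```

```bash
python3 m.py;  python3 - <<'E'
from h import *
o=[]
for n,(u0,v0,w,h,f) in {"top":(240,170,110,100,4),"side":(260,200,90,100,4)}.items():
    a=manip.get_image(n)["pixels"][v0:v0+h,u0:u0+w]
    o.append(cv2.resize(a,None,fx=f,fy=f,interpolation=cv2.INTER_CUBIC))
cv2.imwrite("pics/g2.png",np.hstack(o)[:, :800])
E
```

```text
toolx ang-bar0 -1.95 Maxis 0.043 F [ 0.4 -0.4 -0.2] w 0.0857 q6 -1.207 t 15.3
off [-0.0106 -0.0794  0.1567]
top dark runs [(-63, -39)]
side dark runs [(-120, -99), (-63, -45)]
```

View pics/g2.png

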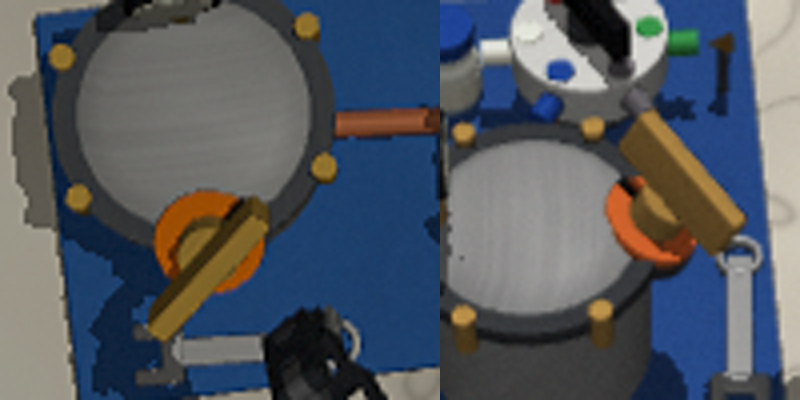

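The side view shows the collar mark at about (628,185). That is roughly −44° from its start, or 0.78 rad after springback, so the tightening is right. Next is the turret.

```bash
cat > t.py <<'E'
import sys
from h import *
p=np.load("p.npy");Rr,o,_,_=frames(p)
c=o+Rr.apply([-.010,-.105,.111+float(sys.argv[1])])
a=p[2]+2*np.pi/3+float(sys.argv[2])
print("c",c); delta(c,R.from_euler("z",a)*R.from_euler("x",np.pi))
s=manip.get_state();print("M",np.round(s["moment"],3),"F",np.round(s["contact_force"],1))
E
python3 t.py .13 0
```

```text
c [ 0.60760108 -0.12409703  0.241     ]
q [-0.357 -0.165  1.926  0.268  0.978 -1.202] t 15.5 w 0.0851
turn [-0.0087  0.0744 -0.0103] (rad 0.475 ) shift [ 0.1475 -0.1082 -0.0682]
M [-0.064  0.248  0.037] F [0.5 0.3 0.1]
```

Call:
move_arm:
  steps: [-0.001,0.01,-0.001,0.03,-0.022,0,1,-0.002,0.02,-0.003,0.06,-0.044,-0.01,1,-0.004,0.035,-0.005,0.09,-0.066,-0.02,1,-0.006,0.05,-0.007,0.12,-0.088,-0.04,1,-0.008,0.065,-0.009,0.14,-0.103,-0.055,1,-0.0087,0.0744,-0.0103,0.1475,-0.1082,-0.0682,1,-0.0087,0.0744,-0.0103,0.1475,-0.1082,-0.0682,1,-0.0087,0.0744,-0.0103,0.1475,-0.1082,-0.0682,1,-0.0087,0.0744,-0.0103,0.1475,-0.1082,-0.0682,1,-0.0087,0.0744,-0.0103,0.1475,-0.1082,-0.0682,1]

```text
clock: 16.5
position: [0.6071, -0.1228, 0.2424]
ee_rot: [0.001, 0.432, 0.902, 0.001]
contact_force: [0.1, -0.5, 0.0]
width: 0.0851
gripper_force: 0.0
```

```bash
python3 t.py .003 0
```

```text
c [ 0.60760108 -0.12409703  0.114     ]
q [-3.120e-01  3.450e-01  1.418e+00  1.000e-03  1.377e+00 -9.900e-01] t 16.5 w 0.0851
turn [-0.      0.0003 -0.0004] (rad 0.003 ) shift [ 0.0005 -0.0013 -0.1284]
M [ 0.041 -0.008  0.003] F [ 0.1 -0.5  0. ]
```

Call:
move_arm:
  steps: [0,0,0,0,-0.001,-0.03,1,0,0,0,0,-0.001,-0.055,1,0,0,0,0,-0.001,-0.08,1,0,0,0,0,-0.001,-0.1,1,0,0,0,0,-0.001,-0.112,1,0,0,0,0,-0.001,-0.12,1,0,0,0,0,-0.001,-0.125,1,0,0,0,0,-0.001,-0.127,1,0,0,0,0,-0.001,-0.127,1,0,0,0,0,-0.001,-0.127,1]

```text
clock: 17.5
position: [0.6085, -0.1247, 0.1144]
ee_rot: [0.0, 0.432, 0.902, 0.0]
contact_force: [1.4, -0.5, -0.0]
width: 0.0854
gripper_force: 0.0
```

Call:
move_arm:
  steps: [0,0,0,0,0,0,-1,0,0,0,0,0,0,-1,0,0,0,0,0,0,-1,0,0,0,0,0,0,-1,0,0,0,0,0,0,-1,0,0,0,0,0,0,-1,0,0,0,0,0,0,-1,0,0,0,0,0,0,-1,0,0,0,0,0,0,-1,0,0,0,0,0,0,-1]
  squeeze: 40

```text
clock: 18.5
position: [0.6086, -0.1241, 0.1138]
ee_rot: [0.0, 0.432, 0.902, 0.001]
contact_force: [2.2, 3.6, 0.3]
width: 0.0137
gripper_force: 43.5
```

```bash
python3 t.py .003 0
```

```text
c [ 0.60760108 -0.12409703  0.114     ]
q [-0.314  0.441  1.6    0.002  1.1   -0.991] t 18.5 w 0.0137
turn [-0.0002  0.0002 -0.0003] (rad 0.002 ) shift [-0.001  -0.      0.0002]
M [ 0.513 -0.348 -0.07 ] F [2.2 3.6 0.3]
```

Call:
move_arm:
  steps: [0,0,-0.017,0,0,0,-1,0,0,-0.034,0,0,0,-1,0,0,-0.051,0,0,0,-1,0,0,-0.068,0,0,0,-1,0,0,-0.085,0,0,0,-1,0,0,-0.102,0,0,0,-1,0,0,-0.119,0,0,0,-1,0,0,-0.136,0,0,0,-1,0,0,-0.153,0,0,0,-1,0,0,-0.1667,0,0,0,-1]

```text
clock: 19.5
position: [0.6087, -0.124, 0.1139]
ee_rot: [0.0, 0.826, 0.563, 0.001]
contact_force: [3.6, 3.6, 0.1]
width: 0.0135
gripper_force: 43.6
```

```bash
python3 t.py .003 -1.0472
```

```text
c [ 0.60760108 -0.12409703  0.114     ]
q [-0.314  0.441  1.601  0.002  1.098  0.06 ] t 19.5 w 0.0135
turn [-0.0002  0.0003  0.0004] (rad 0.003 ) shift [-0.0011 -0.0001  0.0001]
M [ 0.591 -0.445  0.029] F [3.6 3.6 0.1]
```

Call:
move_arm:
  steps: [0,0,-0.017,0,0,0,-1,0,0,-0.034,0,0,0,-1,0,0,-0.051,0,0,0,-1,0,0,-0.068,0,0,0,-1,0,0,-0.085,0,0,0,-1,0,0,-0.102,0,0,0,-1,0,0,-0.119,0,0,0,-1,0,0,-0.136,0,0,0,-1,0,0,-0.153,0,0,0,-1,0,0,-0.1667,0,0,0,-1]

```text
clock: 20.5
position: [0.6088, -0.1242, 0.1138]
ee_rot: [-0.0, 0.997, 0.074, 0.001]
contact_force: [4.3, 3.1, 0.9]
width: 0.0136
gripper_force: 43.6
```

```bash
python3 t.py .003 -2.0944
```

```text
c [ 0.60760108 -0.12409703  0.114     ]
q [-3.140e-01  4.410e-01  1.601e+00  1.000e-03  1.098e+00  1.108e+00] t 20.5 w 0.0136
turn [-0.0001  0.0004  0.0004] (rad 0.004 ) shift [-0.0012  0.0001  0.0002]
M [ 0.617 -0.452  0.094] F [4.3 3.1 0.9]
```

Call:
move_arm:
  steps: [0,0,0,0,0,0,-1,0,0,0,0,0,0,-1,0,0,0,0,0,0,1,0,0,0,0,0,0,1,0,0,0,0,0,0,1,0,0,0,0,0,0,1,0,0,0,0,0,0,1,0,0,0,0,0,0,1,0,0,0,0,0,0,1,0,0,0,0,0,0,1]

```text
clock: 21.5
position: [0.608, -0.1245, 0.1137]
ee_rot: [0.0, 0.997, 0.076, 0.0]
contact_force: [0.3, -0.9, 0.5]
width: 0.0855
gripper_force: 0.0
```

Call:
move_arm:
  steps: [0,0,0,0,0,0.01,1,0,0,0,0,0,0.03,1,0,0,0,0,0,0.06,1,0,0,0,0,0,0.09,1,0,0,0,0,0,0.12,1,0,0,0,0,0,0.15,1,0,0,0,-0.03,-0.03,0.17,1,0,0,0,-0.06,-0.06,0.18,1,0,0,0,-0.1,-0.1,0.18,1,0,0,0,-0.13,-0.14,0.18,1]

```text
clock: 22.5
position: [0.4806, -0.2598, 0.2954]
ee_rot: [0.001, 0.997, 0.077, 0.001]
contact_force: [0.9, -0.9, 0.3]
width: 0.0858
gripper_force: 0.0
```

```bash
python3 t.py .003 -2.0944; python3 m.py|tail -2; python3 - <<'E'
from h import *
a=manip.get_image("top")["pixels"][145:280,240:430]
b=manip.get_image("side")["pixels"][190:325,250:360]
cv2.imwrite("pics/f.png",cv2.resize(np.hstack([a,b]),None,fx=2.6,fy=2.6,interpolation=cv2.INTER_CUBIC))
E
```

```text
c [ 0.60760108 -0.12409703  0.114     ]
q [-0.623  0.208  1.482  0.     1.449  0.794] t 22.5 w 0.0858
turn [ 0.0002  0.0004 -0.0005] (rad 0.004 ) shift [ 0.127   0.1357 -0.1814]
M [-0.032 -0.003  0.009] F [ 0.9 -0.9  0.3]
top dark runs [(-63, -39)]
side dark runs [(-120, -102), (-63, -45)]
```

View pics/f.png

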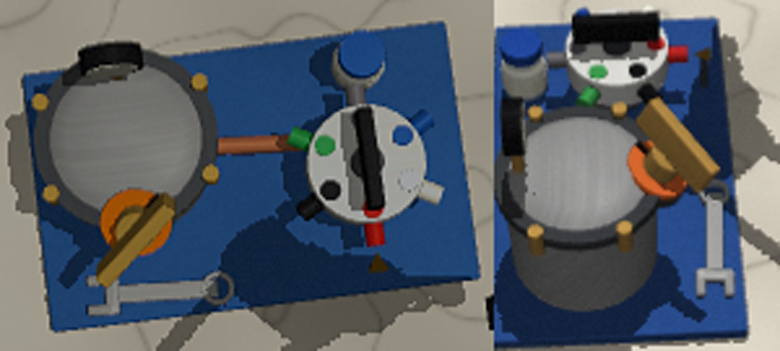

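The red nozzle is at the pointer, at about (375,240) against the pointer at (377,262). The bystanders haven't moved, the collar mark holds, and the arm is clear, so I'm handing in.

```bash
python3 -c "
from rig import manip
print(manip.sign_off())"
```

```text
the job is handed in; nothing more can be done
None
```

The job is handed in at about 22.5 s, though the sign-off returned no verdict: the plug is tightened about 0.78 rad (an eighth of a turn) past snug after springback, and the red nozzle rests at the yellow pointer with nothing else disturbed; one risk is that joint 6 briefly read −2.704 against its −2.7 limit.

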